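# Crank the sweet dispenser empty into the guest's tray

## Robot

A 6-joint arm with a two-finger parallel gripper is mounted at the origin on the work surface. World frame = base frame: x ahead of the robot, y to its left, z up, the work surface at z = 0. Lengths are in m, angles in rad, forces in N, time in s.
With the tool pointing down it reaches from about 0.35 to 1 m from the base axis. Payload 7.1 kg.
Tool frame: the origin (TCP) lies between the finger pads; the fingertips stand 22 mm ahead of it and the grasp point (between the pads) lies 3 mm ahead of it; x points along the fingers, y is the direction in which the jaws open and shut, and the axes are right-handed (so a half turn about x gives the same grasp; the last joint's range is limited). The gripper opens to 85 mm and grips with 20 to 120 N. Pads are 22 mm wide; open, the fingers measure 114 mm over their backs; the gripper's body (76 mm by 85 mm) begins 54 mm behind the grasp point. The pads swing forward as they close: fully open they stand 13 mm farther back than shut.
Start: joints at [-1.319, 0.423, 1.63, -0, 1.089, -0.019], TCP at [0.167, -0.602, 0.253] pointing down, gripper open.
Joint ranges: [-3, 3], [-0.9, 2.11], [0.09, 2.58], [-1.31, 4.45], [0.11, 2.69], [-2.54, 2.54]. Speed limits (rad/s): [2.39, 2.39, 3.01, 3.14, 3.14, 3.14].

## Interface

Orientations are given as a rotation vector (axis times angle).
In Python, from rig import manip gives the robot as it stands. The module is installed in compiled form; this text tells all that it offers. Calls block until the motion is done:
- manip.move_to(position, orientation): joint-space move of the TCP to a pose.
- manip.servo_line(position, orientation=None, rate=0.15): straight line of the TCP; orientation=None keeps the orientation; rate is the mean speed in m/s.
- manip.set_joints(angles): joint-space move.
- manip.command_gripper(opening, f_grip=None): finger opening in m; f_grip is the grip in N (None keeps the last); returns when the fingers have stopped.
- manip.hold(seconds).
- manip.solve_ik(position, orientation): joint angles nearest the present ones, or None.
- manip.camera(name): name is "side" or "top" or "wrist"; returns a dict with "image" (384x512x3 uint8, red, green, blue), "fx", "fy", "cx", "cy" (pixels), "cam_to_world" (4x4, takes a point from camera to world coordinates); the wrist camera has in their place "mount" (4x4, takes a point from camera to tool coordinates, whose origin is the TCP and whose axes are the tool frame's). Camera axes: x right, y down, z forward; pixel columns grow to the right and rows downward; lengths in m; the calibration is good to about 2 mm. A picture is of the moment at which its call begins: read the wrist's pose just before it. There is no depth.
A pose or a line that the arm cannot do raises manip.IKError and nothing moves.
- manip.sign_off(): hands the job in, once; it reports no verdict.
Readings, each from a call of its own:
- manip.get_time(): time.
- manip.get_joint_positions(): joint angles.
- manip.get_joint_vel(): joint speeds.
- manip.get_tau(): joint torques, N m.
- manip.get_position(): TCP position.
- manip.get_ee_rot(): TCP orientation.
- manip.get_contact_force(): force on the tool from outside, world axes, zero at the start.
- manip.get_torque(): the same for the moment, N m.
- manip.get_width(): finger opening in m.
Only numpy, scipy, OpenCV 4.12 (cv2) and the standard library are available. Lean on these libraries where they do the work, as an engineer would, in place of code of your own. Each camera call takes 0.05 s, during which the arm holds its last target.

## Task

Stand the white tray on the yellow patch under the open end of the sweet dispenser's trough and let go of it. Then wind the crank clockwise at a calm, steady pace, through the stiff spot in every turn without letting it lurch, until it comes up against its stop, so that all three sweets have dropped into the tray; do not force it against the stop, and let go, leaving the tray in place and the things round about alone.

Things in the scene. Friction and masses are not known exactly. Their poses are not given: they have to be found in the camera images.
- dispenser: Fixed sweet dispenser: red gearbox 110 x 100 x 100 mm high, crank on top, steel base plate 4 mm thick (x +-65, y +65 to -340 mm). Origin on the table under the crank's axis, z up. An aluminium trough 52 mm wide runs along its -y: underside 50, floor 55, wall tops 67 mm above the table, open end 205 mm from the origin; what is pushed past the end falls off.
- tray_place (a point): Centre of the yellow patch (68 x 108 mm) on the base plate where the tray stands, 246 mm from the crank's axis along the dispenser's -y, 4 mm above the table; axes as the dispenser's. The tray's 104 mm side goes along y, its near end 11 mm under the trough's end: set it down farther out and slide it in, or slide it in low.
- tray_mid (a point): Centre (half-way up) of the white open tray, 60 mm (x) x 104 mm (y) x 36 mm high, walls 4 mm, 0.14 kg, loose; z up. It is gripped across its 60 mm width. Either end may face the trough.
- crank: Crank on a vertical axis: steel arm with a black knob at 65 mm radius. Origin on the axis at table height, z up. Turns clockwise seen from above, 1.7 to 2.2 turns from start to its stop. Once a turn a brass cam meets a sprung roller: over 1.4 rad it first resists, up to about 11 N at the knob, then pushes on, up to 9 N; elsewhere about 2 N.
- knob_mid (a point): Centre (half-way up) of the upright black crank knob, 26 mm in diameter, 46 mm high, its middle 160 mm above the table (the crank arm's top is at 130 mm); it spins freely on its pin, so a gripper that holds it need not turn.
- pusher_face (a point): Middle of the front face of the blue pusher in the trough; it moves 10.36 mm along the dispenser's -y per radian of the crank. The crank's stop, 1.6 rad after the last stiff spot, has a rubber buffer: from first touch the force on the knob grows about 2 N per mm of knob travel. 10 to 20 N is firmly home, over 30 N is forcing it.
- sweet0_mid (a point): Centre of the red wrapped sweet, nearest to the pusher: a block 34 (x) x 28 (y) x 10 mm high, 20 g, lying in the trough.
- sweet1_mid (a point): Centre of the yellow wrapped sweet, in the middle; same size.
- sweet2_mid (a point): Centre of the green wrapped sweet, nearest to the open end; same size.
- cup: Bystander: blue cup, 72 mm across, 85 mm high; origin under its centre.
- syrup: Bystander: amber syrup bottle, 60 mm across, 190 mm high; origin under its centre.
- spoon: Bystander: spoon lying on the table.
- bowl: Bystander: white bowl, 110 mm across, 45 mm high; origin under its centre.
- snackbox: Bystander: yellow snack box 70 x 130 x 50 mm high; origin under its centre.
- jar: Bystander: green jar with a white cap, 70 mm across, 90 mm high; origin under its centre.
Things that resemble listed ones, but are neither listed nor needed, are in the scene too. There is more than one size of the part that bears tray_mid; the job needs the middle-sized.

How it is judged:
By the outcome, as a careful person would: the job done as asked, in the order asked, and still so for the second after the job is handed in, with the robot touching nothing.
It also fails if it takes over 72 s, if anything falls off the work surface, if the arm or the gripper's body presses on something with over 40 N, if the wrist force passes 120 N, or if a joint passes its speed limit or range.

## Working session

There is one attempt and no reset: what is moved stays moved. The work goes in short steps, each a Python script; the robot and the scene stay as the last script left them, time stands still between calls to the robot, and variables do not carry over. Pictures are saved under pics/ and viewed, and the job is handed in when it is done.

```bash
mkdir -p pics; cat > h.py <<'E'
import numpy as np, cv2
from rig import manip
from scipy.spatial.transform import Rotation as R
def T(): return np.array(manip.get_position())
def shot(name,fn=None):
    p=np.array(manip.get_position()); r=R.from_rotvec(manip.get_ee_rot()).as_matrix()
    c=manip.camera(name)
    if name=='wrist':
        M=np.eye(4);M[:3,:3]=r;M[:3,3]=p
        c['cam_to_world']=M@np.array(c['mount'])
    c['cam_to_world']=np.array(c['cam_to_world'])
    if fn: cv2.imwrite('pics/'+fn,cv2.cvtColor(c['image'],cv2.COLOR_RGB2BGR))
    return c
def ray(c,u,v):
    d=c['cam_to_world'][:3,:3]@np.array([(u-c['cx'])/c['fx'],(v-c['cy'])/c['fy'],1.])
    return c['cam_to_world'][:3,3],d
def onz(c,u,v,z):
    o,d=ray(c,u,v); return o+d*(z-o[2])/d[2]
def proj(c,P):
    q=np.linalg.inv(c['cam_to_world'])@np.append(P,1)
    return c['fx']*q[0]/q[2]+c['cx'],c['fy']*q[1]/q[2]+c['cy']
E
python3 - <<'E'
from h import *
import pickle
for n in ('top','side','wrist'):
    c=shot(n,n+'0.png'); pickle.dump(c,open(n+'0.pkl','wb')); print(n,c['fx'],c['cx'],c['cam_to_world'].round(3).tolist())
print(manip.get_time(),manip.get_ee_rot(),manip.get_width())
E
```

```text
top 388.7498912146223 252.28284364739116 [[0.019, -0.998, 0.064, 0.495], [-1.0, -0.019, 0.006, -0.07], [-0.005, -0.064, -0.998, 1.38], [0.0, 0.0, 0.0, 1.0]]
side 468.95354148225215 251.36844875453446 [[-0.925, -0.225, 0.305, 0.14], [-0.379, 0.513, -0.77, 1.001], [0.016, -0.828, -0.56, 0.879], [0.0, 0.0, 0.0, 1.0]]
wrist 288.29848830966415 252.18432830492725 [[0.269, -0.93, -0.249, 0.23], [-0.963, -0.26, -0.068, -0.585], [-0.001, 0.258, -0.966, 0.375], [0.0, 0.0, 0.0, 1.0]]
0.15 [ 2.07699487  0.28417358 -2.07727558] 0.08524288942208144
```

View pics/top0.png

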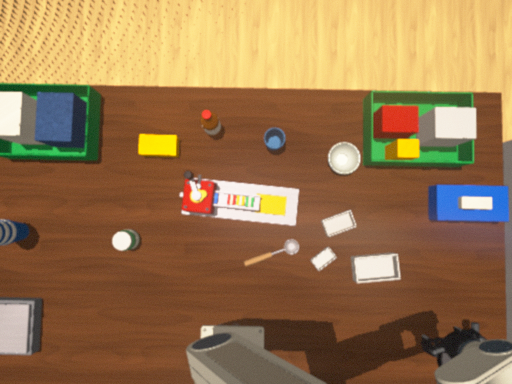

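View pics/side0.png

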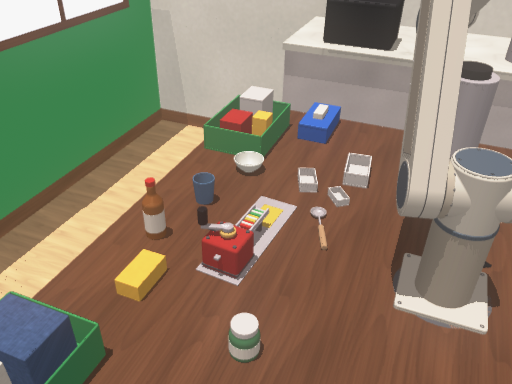

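View pics/wrist0.png

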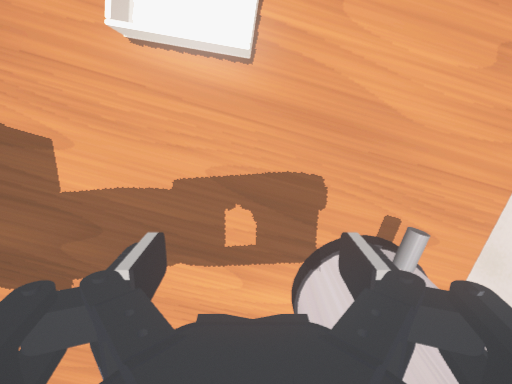

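The top view shows three white trays: small at (323,259), medium at (339,223) and large at (376,268). The dispenser is at (197,196), the yellow patch at (273,205) and the knob at about (189,176). I'll measure the trays and enlarge a crop to confirm which is the middle size.

```bash
python3 - <<'E'
from h import *
import pickle
c=pickle.load(open('top0.pkl','rb')); im=c['image']; hsv=cv2.cvtColor(im,cv2.COLOR_RGB2HSV)
def blobs(m,z,box,name,mina=8):
    mm=np.zeros_like(m);x0,y0,x1,y1=box;mm[y0:y1,x0:x1]=m[y0:y1,x0:x1]
    for k in cv2.findContours(mm,cv2.RETR_EXTERNAL,cv2.CHAIN_APPROX_NONE)[0]:
        if cv2.contourArea(k)<mina: continue
        P=np.array([onz(c,u,v,z)[:2] for u,v in k[:,0]],np.float32)
        (a,s,an)=cv2.minAreaRect(P*1000); uv=k[:,0].mean(0)
        print(name,uv.round(1),'world',np.round(a,1),np.round(s,1),round(an,1))
white=cv2.inRange(hsv,(0,0,120),(180,70,255))
blobs(white,.036,(300,200,420,300),'tray')
yel=cv2.inRange(hsv,(20,150,120),(35,255,255))
blobs(yel,.004,(180,170,300,230),'patch')
blobs(cv2.inRange(hsv,(0,170,80),(8,255,255)),.1,(170,170,300,230),'red')
blobs(cv2.inRange(hsv,(0,0,0),(180,255,60)),.183,(175,165,230,200),'black',3)
plate=cv2.inRange(hsv,(0,0,150),(180,60,255)); blobs(plate,.004,(180,170,300,230),'plate')
a=cv2.resize(im[160:300,170:420],None,fx=3.2,fy=3.2,interpolation=cv2.INTER_CUBIC)
cv2.imwrite('pics/crop1.png',a[...,::-1])
s=pickle.load(open('side0.pkl','rb'))['image']
cv2.imwrite('pics/crop2.png',cv2.resize(s[150:280,170:370],None,fx=4,fy=4,interpolation=cv2.INTER_CUBIC)[...,::-1])
E
```

```text
tray [375.7 267.5] world [ 323.2 -487.7] [ 93.  161.8] 6.1
tray [323.3 258.2] world [ 351.1 -308.9] [49.4 80.9] 37.9
tray [338.8 223. ] world [ 472.1 -360.8] [ 64.4 110.1] 21.5
patch [272.3 204.2] world [ 533.6 -133.4] [88.5 62.1] 84.8
patch [199.8 196.6] world [557.  126.3] [30.2 54.6] 49.8
red [197.1 195.8] world [554.  118.4] [101.5 104.3] 85.1
plate [185.2 212.5] world [498.3 174.9] [10.6 28.4] 1.1
plate [252.9 202.1] world [538.4 -66.5] [309.5 132.2] 85.2
plate [195.1 189.2] world [581.7 140. ] [72.1 35.5] 13.0
```

View pics/crop1.png

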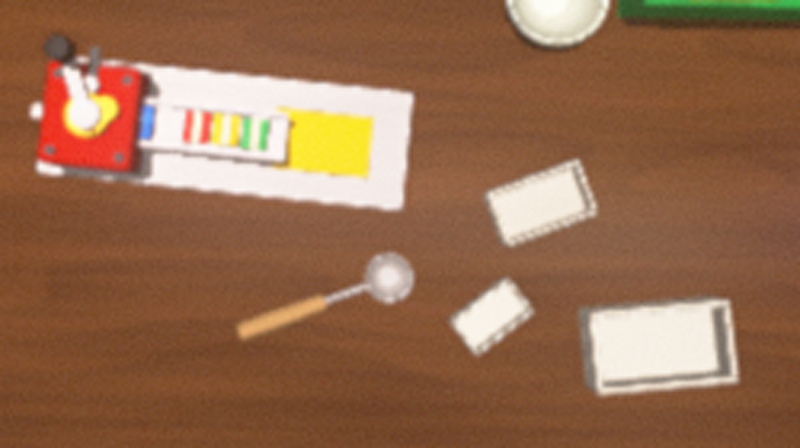

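View pics/crop2.png

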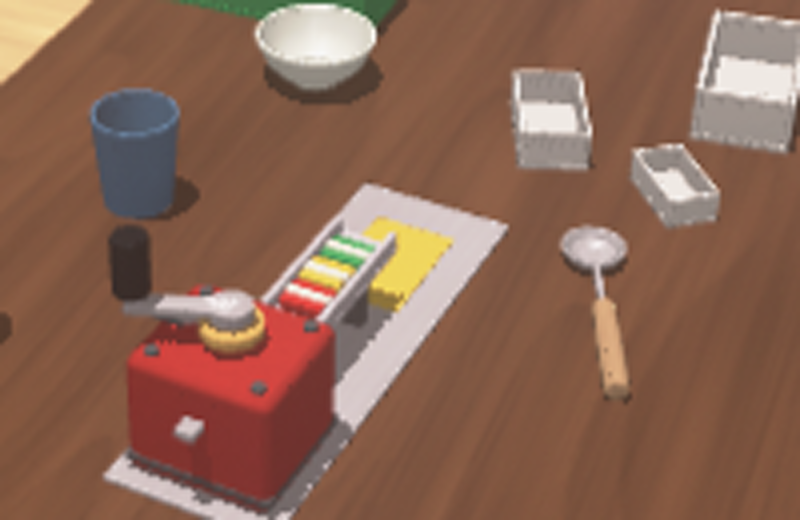

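The middle tray is at (339,223). It measures 64x110 mm including the blur, which matches 60x104; the others are 49x81 and 93x162. Next I'll go over it with the wrist camera to refine the position.

```bash
cat >> h.py <<'E'
def down(yaw):
    # tool x down, tool y at world yaw
    x=np.array([0,0,-1.]);y=np.array([np.cos(yaw),np.sin(yaw),0]);return R.from_matrix(np.c_[x,y,np.cross(x,y)]).as_rotvec()
E
python3 - <<'E'
from h import *
import pickle
r=R.from_rotvec(manip.get_ee_rot()).as_matrix(); print(r.round(2).tolist())
c=pickle.load(open('wrist0.pkl','rb')); print(np.array(c['mount']).round(3).tolist())
t=pickle.load(open('top0.pkl','rb'))
print('cup',onz(t,275,139,.04),'bottle',onz(t,209,120,.18), 'knob',onz(t,189,176,.183),'spoon',onz(t,291,247,0))
for a in (21.5,201.5,-4.9,175.1):
  for p in ((.472,-.361,.2),(.472,-.361,.03),(.53,-.2,.1),(.6,.15,.164),(.54,.05,.164),(.48,.12,.164)):
    print(a,p,np.round(q,2) if (q:=manip.solve_ik(p,down(np.radians(a)))) is not None else None)
E
```

```text
[[-0.0, 0.27, -0.96], [0.0, -0.96, -0.27], [-1.0, -0.0, -0.0]]
[[0.0, -0.258, 0.966, -0.122], [1.0, 0.002, 0.0, -0.0], [-0.002, 0.966, 0.258, -0.065], [0.0, 0.0, 0.0, 1.0]]
cup [ 0.75962313 -0.13737165  0.04      ] bottle [0.78826039 0.07711988 0.18      ] knob [0.61075546 0.13401885 0.183     ] spoon [ 0.384244   -0.20167854  0.        ]
21.5 (0.472, -0.361, 0.2) [-0.67  0.44  1.74 -0.    0.96 -1.05]
21.5 (0.472, -0.361, 0.03) [-0.67  0.7   1.79 -0.    0.65 -1.05]
21.5 (0.53, -0.2, 0.1) [-0.38  0.56  1.85 -0.    0.74 -0.76]
21.5 (0.6, 0.15, 0.164) [ 0.23  0.52  1.7  -0.    0.91 -0.15]
21.5 (0.54, 0.05, 0.164) [ 0.07  0.43  1.88 -0.    0.84 -0.3 ]
21.5 (0.48, 0.12, 0.164) [ 0.22  0.37  1.98 -0.    0.8  -0.15]
201.5 (0.472, -0.361, 0.2) [-0.67  0.44  1.74  0.    0.96  2.09]
201.5 (0.472, -0.361, 0.03) [-0.67  0.7   1.79  0.    0.65  2.09]
201.5 (0.53, -0.2, 0.1) [-0.38  0.56  1.85  0.    0.74  2.38]
201.5 (0.6, 0.15, 0.164) None
201.5 (0.54, 0.05, 0.164) None
201.5 (0.48, 0.12, 0.164) None
-4.9 (0.472, -0.361, 0.2) [-0.67  0.44  1.74 -0.    0.96 -0.59]
-4.9 (0.472, -0.361, 0.03) [-0.67  0.7   1.79 -0.    0.65 -0.59]
-4.9 (0.53, -0.2, 0.1) [-0.38  0.56  1.85 -0.    0.74 -0.3 ]
-4.9 (0.6, 0.15, 0.164) [0.23 0.52 1.7  0.   0.91 0.31]
-4.9 (0.54, 0.05, 0.164) [0.07 0.43 1.88 0.   0.84 0.16]
-4.9 (0.48, 0.12, 0.164) [0.22 0.37 1.98 0.   0.8  0.31]
175.1 (0.472, -0.361, 0.2) None
175.1 (0.472, -0.361, 0.03) None
175.1 (0.53, -0.2, 0.1) None
175.1 (0.6, 0.15, 0.164) None
175.1 (0.54, 0.05, 0.164) None
175.1 (0.48, 0.12, 0.164) None
```

```bash
python3 - <<'E'
from h import *
import pickle
manip.move_to([.44,-.09,.36],down(np.radians(-94.9)))
c=shot('wrist','w1.png'); pickle.dump(c,open('w1.pkl','wb'))
print(manip.get_time(),T(),c['cam_to_world'][:3,3])
E
```

```text
2.3167 [ 0.44001577 -0.0905673   0.35986016] [ 0.50469406 -0.0961364   0.48211609]
```

View pics/w1.png

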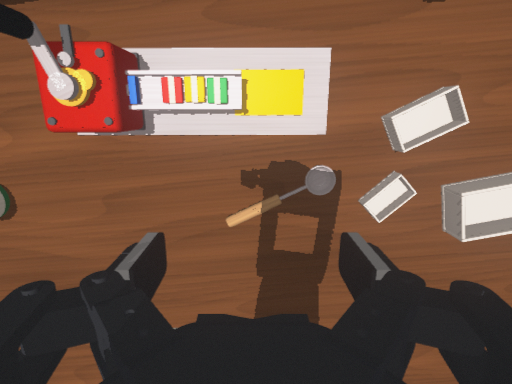

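The wrist view shows the plate's right corners at about (330,48) and (326,134), the patch at (273,92), the trough end at (242,90), the hub at (61,85), the knob at about (15,22) and the middle tray at (425,118).

```bash
python3 - <<'E'
from h import *
import pickle
c=pickle.load(open('w1.pkl','rb')); im=c['image']; hsv=cv2.cvtColor(im,cv2.COLOR_RGB2HSV)
# plate edges: brightness transitions per column/row with subpixel -> lines on z=.004
V=cv2.GaussianBlur(hsv[...,2],(3,3),0).astype(float); 
def edge(arr,thr):
    i=np.where((arr[:-1]<thr)!=(arr[1:]<thr))[0]; return [k+(thr-arr[k])/(arr[k+1]-arr[k]) for k in i]
S=hsv[...,1].astype(float)
top=[];bot=[];right=[]
for u in range(150,322,4):
    e=edge(S[35:60,u],90); 
    if e: top.append(onz(c,u,35+e[0],.004)[:2])
    e=edge(S[115:150,u],90)
    if e: bot.append(onz(c,u,115+e[-1],.004)[:2])
for v in range(56,128,4):
    e=edge(S[v,310:345],90)
    if e: right.append(onz(c,310+e[-1],v,.004)[:2])
def line(P):
    P=np.array(P); l=cv2.fitLine(P.astype(np.float32),cv2.DIST_HUBER,0,.01,.01).ravel(); return l[2:],l[:2]*np.sign(l[np.argmax(abs(l[:2]))]),
for n,P in (('top',top),('bot',bot),('right',right)):
    p,d=line(P); r=(np.array(P)-p)@np.array([-d[1],d[0]]); print(n,len(P),p.round(4),d.round(4),np.degrees(np.arctan2(d[1],d[0])).round(2),'res',r.std().round(4))
pt,dt=line(top);pb,db=line(bot);pr,dr=line(right)
d=-(dt+db);d/=np.linalg.norm(d) # dispenser -y
if d[1]>0:d=-d
n=np.array([-d[1],d[0]]); 
print('d',d,'width',(pt-pb)@n)
mid=(pt+pb)/2; org=mid+d*((pr-mid)@d-0.340); place=org+d*.246
print('origin',org,'place',place)
for w,q in (('place',[*place,.004]),('org hub',[*org,.14]),('troughend',[*(org+d*.205),.067])): print(w,np.round(proj(c,q),1))
yel=cv2.inRange(hsv,(20,150,120),(35,255,255)); yel[:, :236]=0; k=max(cv2.findContours(yel,0,1)[0],key=cv2.contourArea)
P=np.array([onz(c,*x[0],.004)[:2] for x in k]); s=(P-org)@d; t=(P-org)@n; print('patch along',s.min(),s.max(),'across',t.min(),t.max())
# tray rim
m=cv2.inRange(hsv,(0,0,100),(180,80,255)); m[:, :370]=0; m[160:]=0; k=max(cv2.findContours(m,0,1)[0],key=cv2.contourArea)
print('tray px',cv2.boundingRect(k))
ap=cv2.approxPolyDP(cv2.convexHull(k),4,True)[:,0]; print(ap.tolist())
for z in (0,.036): 
  print(z,cv2.minAreaRect((np.array([onz(c,*x[0],z)[:2] for x in k])*1000).astype(np.float32)),[onz(c,*a,z)[:2].round(4).tolist() for a in ap])
cv2.imwrite('pics/c3.png',cv2.resize(im[70:170,360:480],None,fx=5,fy=5,interpolation=cv2.INTER_CUBIC)[...,::-1])
kb=onz(c,15,22,.16);print('knob',kb, np.hypot(*(kb[:2]-org)))
E
```

```text
top 43 [ 0.604  -0.0611] [0.0836 0.9965] 85.2 res 0.0002
bot 43 [ 0.469  -0.0981] [0.083  0.9966] 85.24 res 0.0001
right 18 [ 0.5281 -0.2188] [ 0.9967 -0.0816] -4.68 res 0.0002
d [-0.08329678 -0.9965248 ] width 0.13145375
origin [0.55319655 0.12031028] place [ 0.53270555 -0.12483484]
place [268.8  92.2]
org hub [55.8 84.3]
troughend [241.3  89.2]
patch along 0.19381595059178308 0.298909417297694 across -0.03319879900935407 0.03404929989219834
tray px (381, 85, 89, 68)
[[458, 85], [469, 122], [404, 152], [392, 149], [381, 116], [441, 87]]
0 ((470.16357421875, -374.70172119140625), (73.11842346191406, 128.02389526367188), 21.02872657775879) [[0.5186, -0.4234], [0.4595, -0.4469], [0.4192, -0.3439], [0.4259, -0.3237], [0.4811, -0.3037], [0.5179, -0.3969]]
0.036 ((472.74200439453125, -353.9010314941406), (67.65864562988281, 118.4642333984375), 21.028766632080078) [[0.5176, -0.399], [0.4629, -0.4207], [0.4255, -0.3254], [0.4318, -0.3067], [0.4829, -0.2882], [0.5169, -0.3745]]
knob [0.61159966 0.13308057 0.16      ] 0.05978297140007751
```

View pics/c3.png

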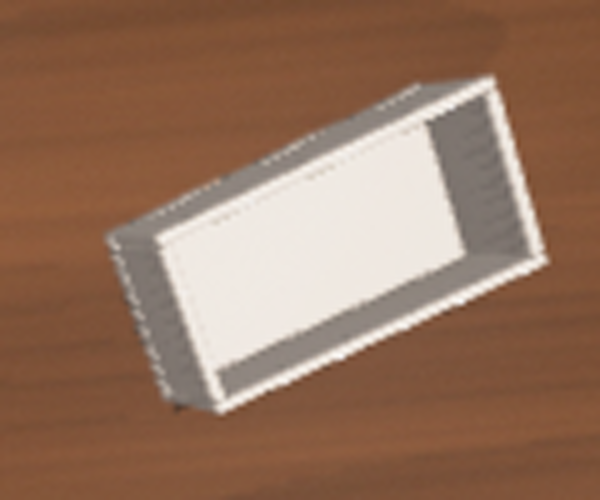

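```bash
python3 - <<'E'
from h import *
import pickle
c=pickle.load(open('w1.pkl','rb'))
cr=[(391.6,117.6),(458.4,86),(469.4,122.4),(404,152)]
P=np.array([onz(c,u,v,.036)[:2] for u,v in cr]); ctr=P.mean(0)
e=P[1]-P[0]+P[2]-P[3]; f=P[3]-P[0]+P[2]-P[1]
print(P.round(4).tolist(),'ctr',ctr,'L',np.linalg.norm(e)/2,'W',np.linalg.norm(f)/2,'angL',np.degrees(np.arctan2(e[1],e[0])),'angW',np.degrees(np.arctan2(f[1],f[0])))
E
```

```text
[[0.4792, -0.3042], [0.5161, -0.3997], [0.4623, -0.4214], [0.4255, -0.3254]] ctr [ 0.47078442 -0.36266339] L 0.10258803482767577 W 0.05790460262379205 angL -68.96916729118205 angW -158.24112777682572
```

```bash
python3 - <<'E'
from h import *
o=down(np.radians(21.3)); p=[.4708,-.3625]
manip.move_to(p+[.12],o)
manip.servo_line(p+[.028],rate=.12)
print('F',manip.get_contact_force())
manip.command_gripper(.045,f_grip=30)
print('w',manip.get_width(),manip.get_contact_force(),T())
manip.servo_line(p+[.12],rate=.15)
print('w',manip.get_width(),manip.get_contact_force(),manip.get_time())
shot('side','s2.png');shot('wrist','w2.png')
E
```

```text
F [ 0.34484055  0.54370934 -0.11171244]
w 0.05947570315877712 [0.11144405 1.16734602 6.29595875] [ 0.47134871 -0.36290393  0.02899448]
w 0.059525907460985676 [ 0.29366066  0.4429914  -2.18188734] 6.475
```

View pics/s2.png

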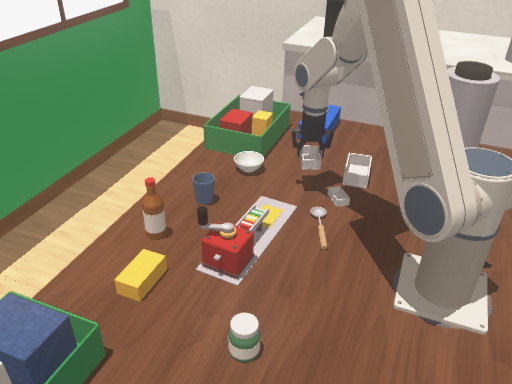

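View pics/w2.png

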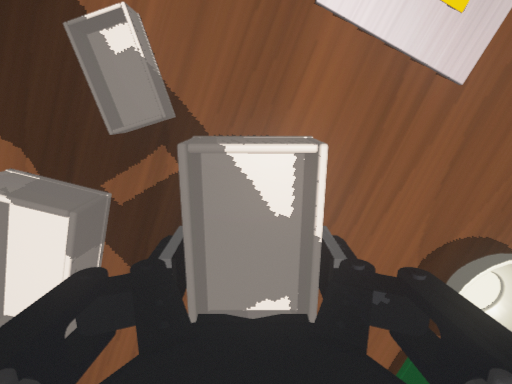

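The tray is held, centred in the view with its far rim corners at about (183,147) and (326,147). I'll check where it sits in the grip.

```bash
python3 - <<'E'
from h import *
c=shot('wrist')
p=T();r=R.from_rotvec(manip.get_ee_rot()).as_matrix()
for z in (.128,):
  for u,v in ((182,139),(326,139),(194,320),(314,320)):
    w=onz(c,u,v,p[2]+.008); print((r.T@(w-p)).round(4))
d=np.array([-0.08329678,-0.9965248]); pl=np.array([.53270555,-.12483484])
print(p, proj(c,[*(pl),.004]))
E
```

```text
[-0.0079 -0.0279 -0.0551]
[-0.0079  0.0286 -0.0553]
[-0.008  -0.0273  0.0284]
[-0.0081  0.0286  0.0282]
[ 0.47008631 -0.36196422  0.1186785 ] (np.float64(466.8907669161062), np.float64(-90.33632406159293))
```

```bash
python3 - <<'E'
from h import *
d=np.array([-0.08329678,-0.9965248]); pl=np.array([.53270555,-.12483484])+d*.002
o=down(np.arctan2(-.0833,.9965))
a=pl+d*.05
manip.move_to([*a,.14],o)
manip.servo_line([*a,.037],rate=.1); print(T(),manip.get_contact_force())
manip.servo_line([*pl,.037],rate=.05); print(T(),manip.get_contact_force())
z=.037
while z>.0305:
    z-=.001; manip.servo_line([*pl,z],rate=.02)
    f=manip.get_contact_force(); 
    if f[2]>1.5: break
print(z,T(),f,manip.get_time(),manip.get_width())
shot('wrist','w3.png')
E
```

```text
[ 0.5288455  -0.17681882  0.0375527 ] [ 1.03181713  0.65243133 -2.41627852]
[ 0.53256372 -0.12704409  0.03700584] [-0.16796734 -0.38217984 -1.87044644]
0.031999999999999994 [ 0.53270164 -0.12685216  0.0330023 ] [-2.69650473  1.3594602  10.21793564] 11.0083 0.059724786971644094
```

View pics/w3.png

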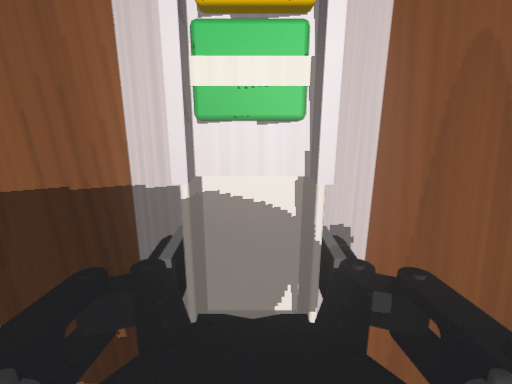

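```bash
python3 - <<'E'
from h import *
import pickle
d=np.array([-0.08329678,-0.9965248])
p=T()
manip.servo_line([p[0],p[1],.0335],rate=.02)
manip.command_gripper(.085); print(manip.get_width(),manip.get_contact_force())
manip.servo_line([p[0],p[1],.16],rate=.15)
manip.move_to([.42,.02,.36],down(np.radians(-94.8)))
c=shot('wrist','w4.png'); pickle.dump(c,open('w4.pkl','wb')); print(manip.get_time())
E
```

```text
0.08486705884824469 [-0.33178825  0.75005976 -0.25837212]
14.35
```

View pics/w4.png

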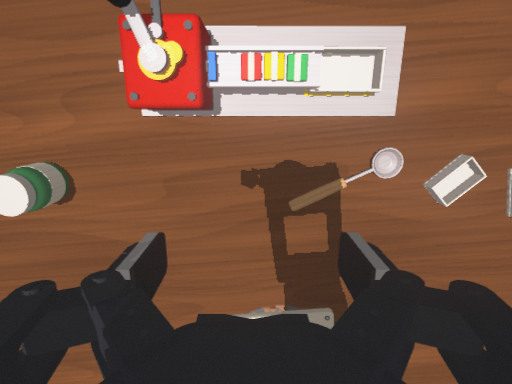

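The tray is released under the trough end, with its outer rim at about x=383 px. The knob is cut off at the top edge, so I'll shift the view forward.

```bash
python3 - <<'E'
from h import *
import pickle
manip.move_to([.50,.06,.36],down(np.radians(-94.8)))
c=shot('wrist','w5.png'); pickle.dump(c,open('w5.pkl','wb')); print(manip.get_time())
im=c['image'];cv2.imwrite('pics/w5c.png',cv2.resize(im[40:190,100:300],None,fx=4,fy=4,interpolation=cv2.INTER_CUBIC)[...,::-1])
cv2.imwrite('pics/w5d.png',cv2.resize(im[70:190,260:420],None,fx=5,fy=5,interpolation=cv2.INTER_CUBIC)[...,::-1])
E
```

```text
14.85
```

View pics/w5c.png

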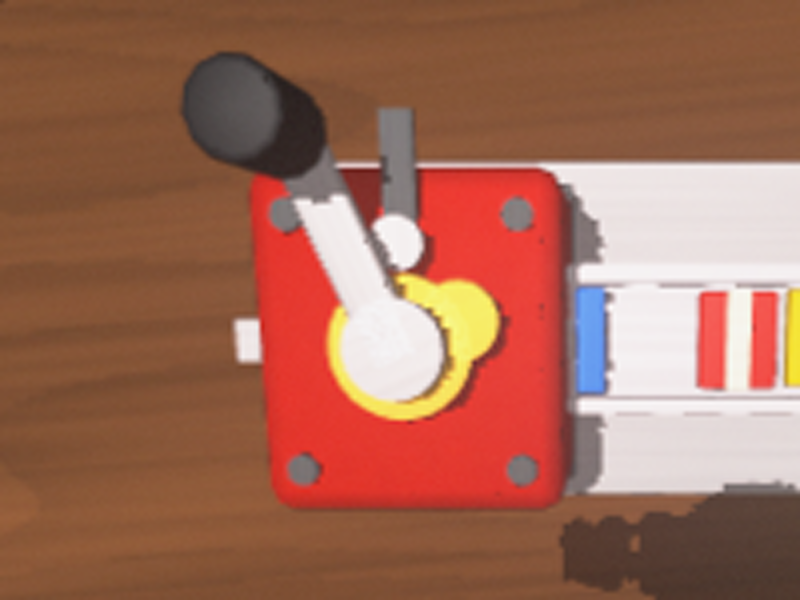

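View pics/w5d.png

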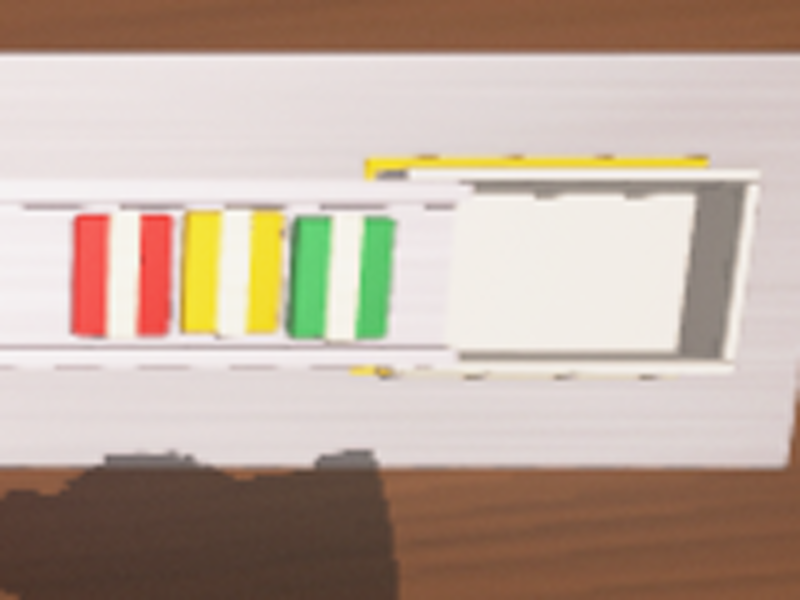

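The knob's top is at px (158,66) and the hub at (198,127). The tray's outer corners are at (411.6,104.6) and (407,144.6).

```bash
python3 - <<'E'
from h import *
import pickle
c=pickle.load(open('w5.pkl','rb'))
d=np.array([-0.08329678,-0.9965248]); n=np.array([.9965,-.0833]);org=np.array([0.55319655,0.12031028])
k=onz(c,158,66.25,.183)[:2]; print('knob',k,'r',np.hypot(*(k-org)),'ang disp',np.degrees(np.arctan2(-(k-org)@d,(k-org)@n)))
h=onz(c,198.25,126.75,.14)[:2]; print('hub z.14',h, 'z.135',onz(c,198.25,126.75,.135)[:2])
for u,v in ((411.6,104.6),(407,144.6)):
    w=onz(c,u,v,.04)[:2]; print('tray end along',(w-org)@d,'across',(w-org)@n)
E
```

```text
knob [0.61446397 0.14138118] r 0.06478950696331498 ang disp 23.757614410698032
hub z.14 [0.55341109 0.11823044] z.135 [0.55323699 0.11916021]
tray end along 0.2985789508952583 across 0.027898193922959016
tray end along 0.3001198777649067 across -0.030496181398390252
```

The tray end is at 299 mm along the dispenser (298 wanted) and the knob radius is 64.8 mm (65 wanted), so both check out. Next I'll grip the knob and try a few small steps.

```bash
cat >> h.py <<'E'
ORG=np.array([0.5533,0.1200]); YAW=np.arctan2(-.0833,.9965); TH0=np.arctan2(.14138-.1203,.61446-.5532)
def crank(th,r=.065,z=.163,ctr=ORG): return [ctr[0]+r*np.cos(th),ctr[1]+r*np.sin(th),z]
def ft(th):
    f=np.array(manip.get_contact_force()); t=np.array([np.sin(th),-np.cos(th),0]); rr=np.array([np.cos(th),np.sin(th),0])
    return -f@t, f@rr, f[2]   # resist (+ = against clockwise), outward radial on tool, z
E
python3 - <<'E'
from h import *
o=down(YAW)
k=[.6144,.1411]
manip.move_to([*k,.24],o)
manip.servo_line([*k,.163],rate=.12); print(manip.get_contact_force())
manip.command_gripper(.015,f_grip=70)
th=TH0; print('w',manip.get_width(),'force',np.round(ft(th),2),T(),manip.get_time())
p=T()[:2]; print(np.hypot(*(p-ORG)))
for i in range(4):
    th-=np.radians(12 if i else 5); t0=manip.get_time(); manip.servo_line(crank(th),rate=.04)
    print(round(np.degrees(TH0-th)),np.round(ft(th),2),round(manip.get_time()-t0,3),(T()-crank(th)).round(4))
E
```

```text
[1.10312527 0.20536286 0.90547604]
w 0.02444625281653223 force [ 0.05 -0.66  4.06] [0.61483408 0.14119961 0.16356755] 17.5333
0.06508353814425442
5 [-0.09 -1.34  6.49] 0.292 [ 0.0003 -0.0004  0.0006]
17 [-1.55 -1.21  6.95] 0.492 [ 0.0002 -0.0006  0.0005]
29 [-1.47 -1.46  6.29] 0.492 [ 0.     -0.0005  0.0005]
41 [-1.04 -2.2   7.24] 0.492 [-0.0001 -0.0005  0.0005]
```

```bash
python3 - <<'E'
from h import *
deg=41
while deg<600:
    deg+=13; th=TH0-np.radians(deg); manip.servo_line(crank(th,.0651,.1635),rate=.042)
    f=ft(th); print(deg,np.round(f,1).tolist(),end=' | ')
    if abs(f[0])>20 or abs(f[1])>18 or manip.get_width()<.02: print('BREAK');break
print(manip.get_time(),manip.get_width(),T()-crank(th,.0651,.1635))
E
```

```text
54 [-1.5, -1.2, 5.9] | 67 [-0.9, -1.6, 5.7] | 80 [-1.4, -3.4, 5.5] | 93 [-1.8, -2.3, 5.6] | 106 [-0.8, -3.7, 5.8] | 119 [-1.6, -3.2, 4.7] | 132 [-1.6, -3.5, 5.7] | 145 [-1.2, -3.5, 4.6] | 158 [-0.7, -3.2, 5.0] | 171 [-1.4, -3.0, 4.5] | 184 [-2.0, -1.6, 5.2] | 197 [-1.6, -1.4, 5.0] | 210 [-0.9, -1.2, 5.5] | 223 [-2.4, -0.6, 6.6] | 236 [-0.9, -0.2, 6.8] | 249 [-1.8, 0.1, 6.6] | 262 [3.1, 1.9, 10.4] | 275 [5.8, 3.2, 12.0] | 288 [3.4, 3.1, 9.1] | 301 [-2.6, 2.4, 5.1] | 314 [-8.3, 1.5, 3.6] | 327 [-5.5, 1.7, 4.5] | 340 [-0.7, 2.5, 5.7] | 353 [-1.8, 2.3, 5.5] | 366 [-1.2, 2.3, 5.6] | 379 [-2.1, 1.4, 7.1] | 392 [-1.5, 1.9, 7.6] | 405 [-0.8, 0.1, 8.2] | 418 [-1.2, 0.2, 8.1] | 431 [-1.5, -0.4, 8.5] | 444 [-1.7, -1.6, 8.7] | 457 [-1.3, -2.1, 8.6] | 470 [-0.7, -2.8, 7.8] | 483 [-1.2, -3.4, 8.3] | 496 [-0.8, -3.8, 7.6] | 509 [-0.3, -4.1, 5.8] | 522 [-0.6, -4.7, 6.0] | 535 [-0.9, -3.5, 7.0] | 548 [-1.3, -3.0, 6.1] | 561 [-1.9, -1.7, 7.1] | 574 [-0.9, -0.9, 7.3] | 587 [-1.3, -0.3, 8.2] | 600 [-1.7, 0.4, 8.3] | 40.8 0.024499453125411387 [-2.12383183e-04 -3.76621887e-04  2.13163888e-05]
```

```bash
python3 - <<'E'
from h import *
deg=600; n=0
while deg<800:
    deg+=13 if deg<704 else 7 if deg<722 else 3; th=TH0-np.radians(deg); manip.servo_line(crank(th,.0651,.1635),rate=.042 if deg<722 else .03)
    f=ft(th); p=T()[:2]-ORG; act=np.degrees((TH0-np.arctan2(p[1],p[0]))%(2*np.pi))+(720 if deg>719 else 360)
    print(deg,np.round(f,1).tolist(),round(act,1),end=' | ')
    if abs(f[1])>18 or (deg>704 and f[0]>9) or f[0]>16: print('BREAK');break
print(manip.get_time(),manip.get_width(),T()-crank(th,.0651,.1635))
c=shot('side','s6.png')
cv2.imwrite('pics/s6c.png',cv2.resize(c['image'][150:280,170:370],None,fx=4,fy=4,interpolation=cv2.INTER_CUBIC)[...,::-1])
E
```

```text
613 [-1.7, 2.0, 8.2] 612.7 | 626 [3.9, 2.2, 12.2] 624.5 | 639 [5.3, 4.3, 12.1] 637.3 | 652 [2.0, 3.7, 8.1] 651.5 | 665 [-4.8, 2.7, 4.3] 665.9 | 678 [-7.1, 1.5, 4.1] 679.4 | 691 [-2.6, 2.3, 6.4] 691.7 | 704 [-1.1, 3.7, 6.2] 704.6 | 711 [-1.5, 3.5, 6.7] 711.6 | 718 [-0.8, 2.8, 6.9] 718.7 | 725 [-1.5, 2.8, 6.6] 725.7 | 728 [-0.3, 2.0, 6.8] 728.6 | 731 [0.1, 2.3, 7.3] 731.6 | 734 [-1.0, 2.3, 7.5] 734.6 | 737 [-0.8, 1.9, 6.8] 737.6 | 740 [-0.7, 1.2, 6.5] 740.7 | 743 [-0.1, 1.7, 6.8] 743.7 | 746 [0.3, 0.7, 7.0] 746.7 | 749 [0.1, 1.4, 6.4] 749.7 | 752 [-1.2, 1.2, 6.9] 752.7 | 755 [-0.7, 1.1, 7.1] 755.8 | 758 [-0.9, 1.8, 8.4] 758.8 | 761 [-0.8, 1.1, 7.5] 761.8 | 764 [-0.1, 0.5, 8.2] 764.8 | 767 [-0.8, 0.8, 8.1] 767.8 | 770 [-2.0, -0.1, 7.9] 770.8 | 773 [-0.7, 1.2, 8.5] 773.8 | 776 [-1.0, 0.4, 8.7] 776.9 | 779 [0.3, 0.7, 9.1] 779.8 | 782 [-0.4, -0.3, 8.6] 782.8 | 785 [4.6, -0.7, 6.7] 784.9 | 788 [16.9, -2.5, -1.6] 785.3 | BREAK
51.5 0.02444439438268562 [0.00221039 0.00208407 0.00013373]
```

View pics/s6c.png

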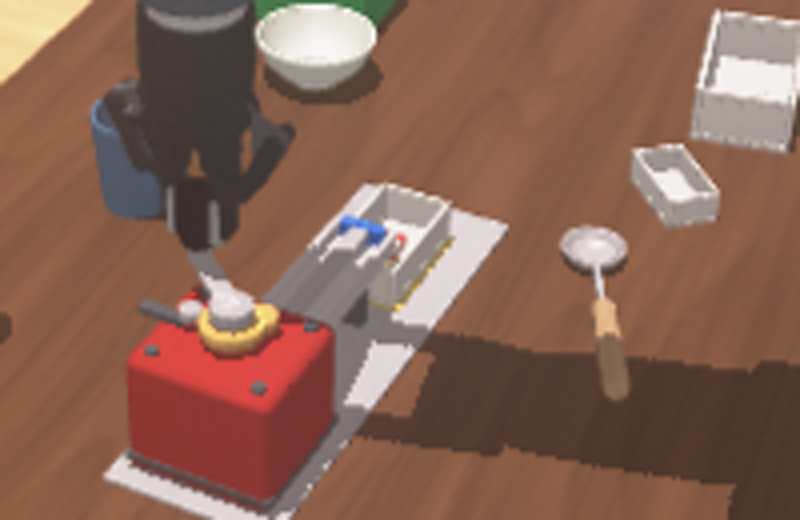

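At 785° (2.18 turns) the resistance rises to 17 N, so the crank is firmly home. I'll ease off the load, let go and retreat.

```bash
python3 - <<'E'
from h import *
import pickle
th=TH0-np.radians(785.8); manip.servo_line(crank(th,.0651,.1635),rate=.02); print(np.round(ft(th),1))
manip.command_gripper(.085); p=T(); print(manip.get_width(),np.round(ft(th),1))
manip.servo_line([p[0],p[1],.26],rate=.15)
manip.move_to([.46,.0,.36],down(np.radians(-94.8)))
c=shot('wrist','w7.png'); print(manip.get_time(),manip.get_contact_force())
pickle.dump(c,open('w7.pkl','wb'))
cv2.imwrite('pics/w7c.png',cv2.resize(c['image'][20:170,100:420],None,fx=2.5,fy=2.5,interpolation=cv2.INTER_CUBIC)[...,::-1])
s=shot('side','s7.png')
cv2.imwrite('pics/s7c.png',cv2.resize(s['image'][110:300,120:370],None,fx=3.1,fy=3.1,interpolation=cv2.INTER_CUBIC)[...,::-1])
E
```

```text
[ 7.7 -1.5  5.1]
0.08539862699998914 [ 0.2 -0.2  0.1]
54.5833 [-0.45092044  0.65749152  0.12139351]
```

View pics/w7c.png

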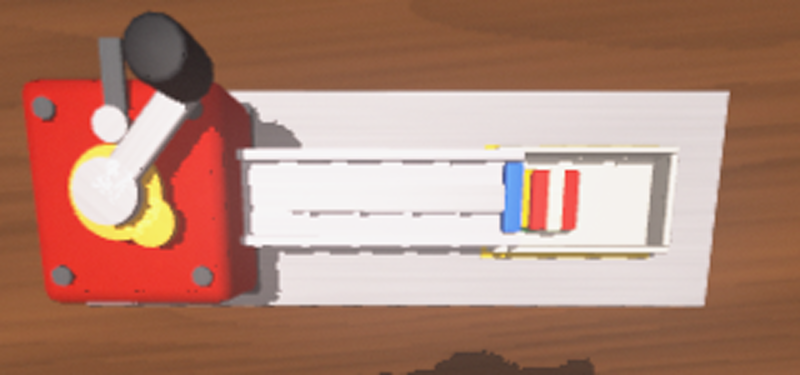

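View pics/s7c.png

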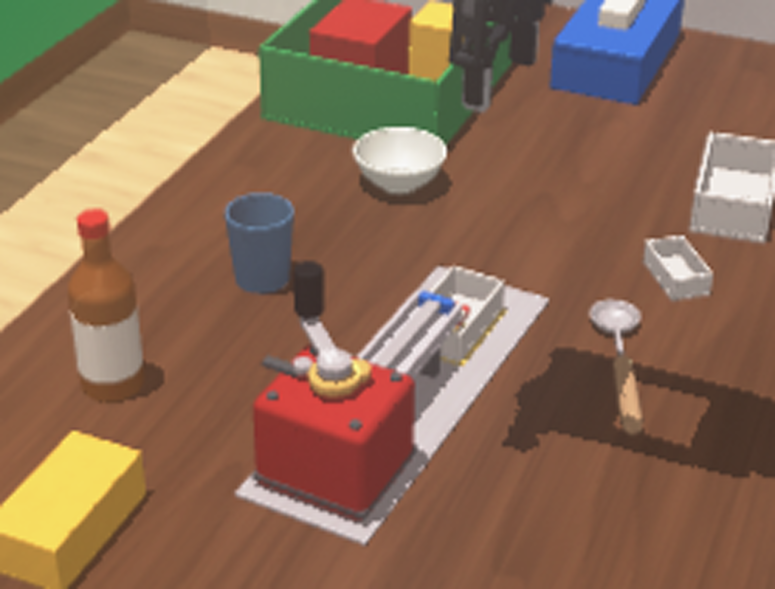

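Red and yellow are visible in the tray (w7c at about (555,200) and (527,200)), and the crank is back off the knob's load. Green must be underneath, so I'll take one oblique look from the far end.

```bash
python3 - <<'E'
from h import *
M=np.array(manip.camera('wrist')['mount'])
best=None
for tilt in (35,30,25,20):
    a=np.radians(tilt); x=np.array([0,np.sin(a),-np.cos(a)]); y=np.array([1.,0,0]); Rt=np.c_[x,y,np.cross(x,y)]
    cam=np.array([.53,-.085-.17,.25]); p=cam-Rt@M[:3,3]; ro=R.from_matrix(Rt).as_rotvec()
    q=manip.solve_ik(p,ro); print(tilt,p,q is not None and np.round(q,2))
    tip=p+x*.03; print('tips',tip)
    if q is not None and tip[2]>.1:
        manip.move_to(p,ro); break
c=shot('wrist','w8.png'); print(manip.get_time(),[np.round(proj(c,[.536,-.085,.02]))])
u,v=map(int,proj(c,[.536,-.1,.02])); u=max(90,u); v=max(65,v)
cv2.imwrite('pics/w8c.png',cv2.resize(c['image'][v-65:v+85,u-90:u+100],None,fx=4,fy=4,interpolation=cv2.INTER_CUBIC)[...,::-1])
E
```

```text
35 [ 0.52993389 -0.23802595  0.11265847] [-0.66  0.72  1.63  0.5   1.24 -0.93]
tips [ 0.52993389 -0.22081866  0.08808391]
30 [ 0.52993389 -0.25006065  0.11170171] [-0.65  0.7   1.64  0.44  1.18 -0.9 ]
tips [ 0.52993389 -0.23506065  0.08572095]
25 [ 0.52993389 -0.26213293  0.11179748] [-0.64  0.67  1.65  0.39  1.12 -0.86]
tips [ 0.52993389 -0.24945438  0.08460825]
20 [ 0.52993389 -0.27415093  0.11294506] [-0.63  0.65  1.66  0.32  1.06 -0.82]
tips [ 0.52993389 -0.26389033  0.08475428]
54.7333 [array([303., 100.])]
```

View pics/w8c.png

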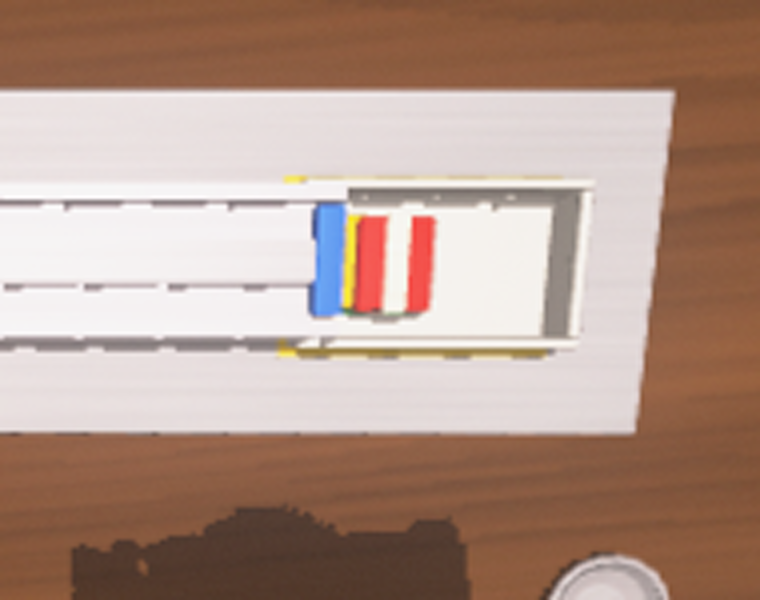

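```bash
python3 - <<'E'
from h import *
M=np.array(manip.camera('wrist')['mount'])
a=np.radians(30); x=np.array([0,np.sin(a),-np.cos(a)]); y=np.array([1.,0,0]); Rt=np.c_[x,y,np.cross(x,y)]
cam=np.array([.53,-.29,.28]); p=cam-Rt@M[:3,3]; print(p,p+x*.03)
manip.move_to(p,R.from_matrix(Rt).as_rotvec())
c=shot('wrist','w8b.png'); print(manip.get_time())
u,v=map(int,proj(c,[.536,-.11,.02])); print(u,v); v=max(70,v)
cv2.imwrite('pics/w8c2.png',cv2.resize(c['image'][v-70:v+80,u-95:u+95],None,fx=4,fy=4,interpolation=cv2.INTER_CUBIC)[...,::-1])
E
```

```text
[ 0.52993379 -0.28506088  0.14170151] [ 0.52993379 -0.27006088  0.11572075]
56.9917
258 87
```

View pics/w8c2.png

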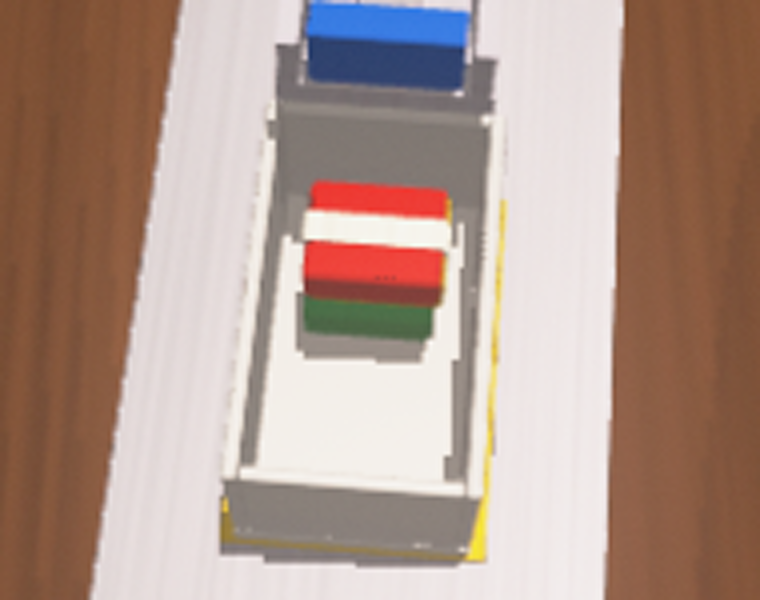

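The crop shows all three sweets in the tray: red on top at about (375,245), green beneath at (370,315), and a yellow edge behind at (447,230). The trough is empty and the tray stands on the patch. Nothing is touching the robot, so I'm handing in.

```bash
python3 -c "
from h import *
manip.sign_off(); print(manip.get_time())"
```

```text
the job is handed in; nothing more can be done
the job is handed in; nothing more can be done
```

The tray is on the yellow patch, the crank is wound to its stop, and all three sweets are in the tray. I handed the job in at about 57 s on the robot's clock.

- **Tray:** I used the middle-sized of the three trays and slid it in low under the trough. After letting go, its outer end measured 299–300 mm from the crank's axis (298 wanted). It was centred to about 1–2 mm.
- **Crank:** I wound it clockwise in short even steps, holding the knob throughout. It went through both stiff spots without a lurch; readings between steps reached about 6 N resisting and 8 N pushing on. It met the stop at about 785° (2.18 turns). The force there peaked at 17 N; I eased it to about 8 N and let go.
- **Last checks:** The final picture shows red on top of green, with the edge of the yellow sweet behind. The trough is empty, the tray is still in place, and the robot was touching nothing. In the side view the bystanders look unmoved.
- **Rough points:**
    - My first attempt at the last look did not move the arm, because I rejected those poses as too low. I repeated it from higher up.
    - The fingertips pressed lightly on the table and then on the plate when gripping and setting down the tray, at about 6 and 10 N.
    - While I held the knob, the sensor showed about 4 to 12 N upward on the gripper; I put this down to the grip and did not look into it further.

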